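# Load the tape rewinder and hold its dead-man handle

### The job

Load the tall narrow-bored roll of tape onto the upright spindle of the rewinder: lower it, do not drop it, until it lies flat on the turntable, and let go of it. Only then press the spring-loaded dead-man handle down with the fingers until its arm is level, its paddle flush with the top of the little post beside it, and never near the bottom, which trips the machine; finish while still holding it there. Leave the other rolls and the carton where they are.

Things in the scene. Friction and masses are not known exactly. Their poses are not given: they have to be found in the camera images.
- machine: the rewinder, fixed to the bench: stainless box 260 (x) x 360 (y) x 80 mm high; origin at the centre of its underside, z up, its front with the dial faces its -x. On top, at its +y end, a flat aluminium turntable (110 mm across, 10 mm thick) with the spindle; at its -y end the dead-man handle and its post. Turntable and spindle do not turn.
- spindle_foot (a point): centre of the turntable's upper face, on the spindle's axis, 90 mm above the bench; at (0, 100, 90) mm in the machine's frame. The spindle is an upright dark steel shaft 22 mm in diameter, 62 mm tall above this point; its top 12 mm taper to 10 mm.
- spindle_tip (a point): top centre of the spindle, 62 mm above spindle_foot.
- roll: the roll to load: plain tan tape, loose, standing upright on the bench; outside diameter 58 mm, 48 mm tall, round bore right through of 25.4 mm, about 85 to 160 g; origin at the centre of its underside, z up along its bore. Of the three rolls it is the one with the narrow bore and thick wall; which of three places it stands in varies.
- handle (a joint): angle of the dead-man handle in rad: 0 = released, arm raised 0.25 rad (14 degrees) above level; 0.25 = arm level, the position to hold; 0.5 = bottom stop; from 0.42 the machine trips. The arm is hinged at (90, -110, 130) mm in the machine's frame and runs from there along the machine's -x; the paddle's centre is 150 mm from the hinge. A spring returns it: pressed at the paddle's centre it takes about 4.5 N to start it, about 8 N at level and 12 N at the bottom.
- paddle_top (a point): centre of the upper face of the handle's paddle, a black block 50 mm along the arm, 60 mm across and 16 mm thick; 150 mm from the hinge along the arm and 8 mm above the arm's centre line; moves with the handle. At level it is 138 mm above the bench, at (-60, -110, 138) mm in the machine's frame; released it is about 37 mm higher.
- post_top (a point): top centre of the fixed index post, dark steel 14 x 10 mm, 45 mm from the paddle's centre towards the machine's +y, its top 138 mm above the bench: when the arm is level the paddle's upper face is flush with it.
- wide_roll: bystander, a wide tan tape roll: 96 mm outside, 76 mm bore, 48 mm tall; origin at the centre of its underside.
- low_roll: bystander, a low pale tape roll: 72 mm outside, 52 mm bore, 22 mm tall; origin at the centre of its underside.
- carton: bystander, a small closed cardboard carton 90 x 70 x 60 mm; origin at the centre of its underside.
Mind the look-alikes: they are no part of the job. Leave any purple look-alike of the roll alone.

How it is judged:
By the outcome, as a careful person would: the job done as asked, in the order asked, and still so for the second after the job is handed in, while the arm keeps its last pose, push and grip.
It also fails if it takes over 58 s, if anything falls off the work surface, if the arm or the gripper's body presses on something with over 40 N, if the wrist force passes 120 N, or if a joint passes its speed limit or range.

### The arm

A 6-joint arm with a two-finger parallel gripper is mounted at the origin on the work surface. World frame = base frame: x ahead of the robot, y to its left, z up, the work surface at z = 0. Lengths are in m, angles in rad, forces in N, time in s.
With the tool pointing down it reaches from about 0.3 to 0.775 m from the base axis. Payload 14.6 kg.
Tool frame: the origin (TCP) lies at the centre of the arm's flange, where the gripper is bolted on; the fingertips stand 199 mm ahead of it and the grasp point (between the pads) lies ctrl.tcp_to_grasp ahead of it (ctrl.tcp_to_grasp is the distance from the TCP to the grasp point, in m); z points along the fingers, y is the line along which they close (so a half turn about z gives the same grasp; the last joint's range is limited). The gripper opens to 94 mm and grips with 3 to 60 N. Pads are 16 mm wide; open, the fingers measure 119 mm over their backs; the gripper's body (75 mm by 177 mm) begins 78 mm behind the grasp point.
Start: joints at [-1.288, 0.3, 1.521, -0, 1.321, -0.067], TCP at [0.188, -0.517, 0.405] pointing down, gripper open.
Joint ranges: [-3.03, 3.03], [-0.79, 2.21], [0.23, 2.52], [-1.04, 4.18], [0, 3.07], [-2.55, 2.55]. Speed limits (rad/s): [2.22, 2.22, 2.57, 3.14, 3.14, 3.14].

### API

Orientations are given as [roll, pitch, yaw] about the fixed x, y, z axes, in that order (R = Rz(yaw) Ry(pitch) Rx(roll)).
In Python, from station import ctrl gives the robot as it stands. The module is installed in compiled form; this text tells all that it offers.
- The arm moves only by the shell command python3 -m jog 'ROWS' [OPENING] [FORCE]. ROWS is JSON, a list of rows, each a list of 6 numbers: the shift along the tool's x, y, z in cm, then the turn, a rotation vector about the tool's x, y, z in rad. In form: [[tx, ty, tz, ax, ay, az], ...]. A call has 1 to 8 rows; each row is the pose to reach, as a shift and turn from the pose commanded when the call began, along the tool's axes at that moment; what a row does not reach only later rows make up. A row lasts 1/10 s, in which the tool goes at most 50 mm and 8.59 degrees, less where a joint would pass 70% of its speed; a pose out of reach is approached as far as the arm can. A call with a gripper value outside its range is refused whole. OPENING is the opening in per cent of the stroke, from 0 (shut) to 100 (fully open), set as the call begins (- or left out, the last holds). The fingers move at their own pace and stop on an object; FORCE is the grip in N (left out, the last holds). Time passes only in rows, so rows that repeat a pose let the fingers close. It gives the time, the measured TCP pose, the force, the opening and the grip force at its end, in the units of the state.
- ctrl.get_obs(): the state, without advancing time (a new reading comes with each control period).
- ctrl.camera(name): name is "side" or "top"; returns a dict with "img" (384x512x3 uint8, blue, green, red), "intrinsics" (3x3 intrinsics, pixels), "k1" (the pictures are not rectified: a ray, as slopes to the right and down, at radius r is drawn at 1 + k1 r^2 times it, then the intrinsics apply), "R" (3x3) and "t" (3): a world point X has camera coordinates R X + t. Camera axes: x right, y down, z forward; pixel columns grow to the right and rows downward; lengths in m; the calibration is good to about 2 mm. A picture is of the moment at which its call begins. There is no depth.
- ctrl.hand_in(): hands the job in; it is judged then, once.
The state is a dict: "time_s": time; "qpos": joint angles; "joint_vel": joint speeds; "tau": joint torques, N m; "ee_pos": TCP position; "eef_rot": TCP orientation; "force": force on the tool from outside, world axes, zero at the start; "moment": the same for the moment, N m; "grip_width": finger opening in m; "grip_force": force on a finger pad.
Only numpy, scipy, OpenCV 4.12 (cv2) and the standard library are available. Lean on these libraries where they do the work, as an engineer would, in place of code of your own. Each camera call takes 0.05 s, during which the arm holds its last target. There are 200 camera calls.

## Working session

There is one attempt and no reset: what is moved stays moved. The work goes in short steps, Python scripts to look and compute and a shell command to move; the robot and the scene stay as the last step left them, time stands still between calls to the robot, and variables do not carry over. Pictures are saved under pics/ and viewed, at most 10 in all, crops included, and the job is handed in when it is done.

```bash
mkdir -p pics
cat > h.py <<'E'
import numpy as np, cv2
from station import ctrl
from scipy.spatial.transform import Rotation as Ro
def ray(c,u,v):
    K=np.array(c['intrinsics']); d=np.array([(u-K[0,2])/K[0,0],(v-K[1,2])/K[1,1]]); s=d.copy()
    for _ in range(20): s=d/(1+c['k1']*(s@s))
    R=np.array(c['R']); return -R.T@np.array(c['t']), R.T@np.array([s[0],s[1],1])
def onz(c,u,v,z):
    o,d=ray(c,u,v); return o+d*(z-o[2])/d[2]
def proj(c,X):
    p=np.array(c['R'])@np.array(X)+np.array(c['t']); s=p[:2]/p[2]; s=s*(1+c['k1']*(s@s)); K=np.array(c['intrinsics'])
    return K[:2,:2]@s+K[:2,2]
def totool(w):
    o=ctrl.get_obs(); return o['eef_rot'],o['ee_pos']
E
python3 - <<'E'
from h import *
import pickle
for n in ('top','side'):
    c=ctrl.camera(n); pickle.dump(c,open(n+'.pkl','wb')); cv2.imwrite(f'pics/{n}0.png',cv2.resize(c['img'],None,fx=1.5,fy=1.5))
    o,d=ray(c,256,192); print(n,o.round(3),d.round(3),c['k1'])
print(ctrl.get_obs(),ctrl.tcp_to_grasp)
E
```

```text
top [0.349 0.055 1.359] [ 0.19   0.011 -0.982] 0.04063216351460625
side [0.512 0.796 1.045] [ 0.069 -0.62  -0.782] -0.12883767881918756
{'time_s': 0.1, 'qpos': array([-1.28765478e+00,  3.00394029e-01,  1.52147249e+00,  1.94477433e-05,
        1.32069307e+00, -6.66429420e-02]), 'joint_vel': array([-0.00116396, -0.00139696, -0.00263944, -0.00142398, -0.00129299,
       -0.00111501]), 'tau': array([-1.60648860e-04, -5.32641327e+01, -3.53287303e+01,  7.08532822e-02,
        2.34265690e-02, -5.53447967e-05]), 'ee_pos': array([ 0.18845258, -0.51668299,  0.40417445]), 'eef_rot': array([-3.14062911e+00, -8.31883217e-05,  3.49779626e-01]), 'force': array([ 0.098099  , -0.12651531,  0.30111795]), 'moment': array([ 0.01167235, -0.02850819,  0.00011264]), 'grip_force': 0.0, 'grip_width': 0.09428671744680482} 0.1804
```

View pics/top0.png

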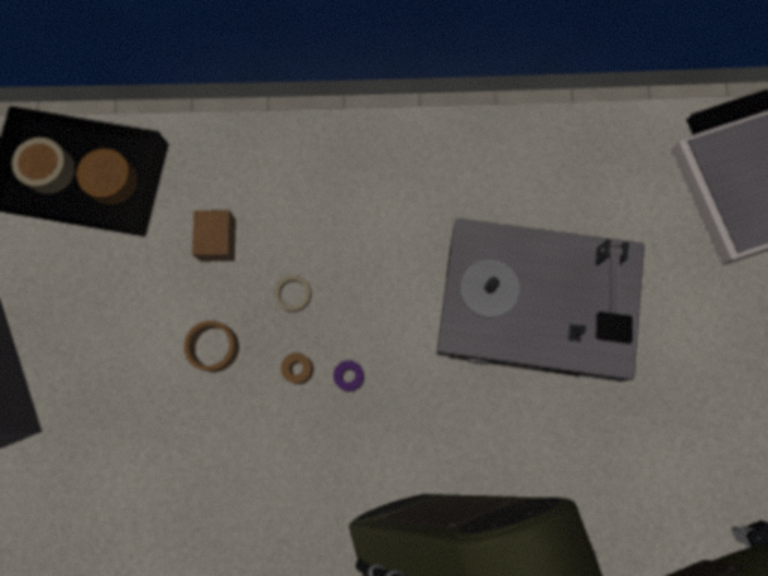

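View pics/side0.png

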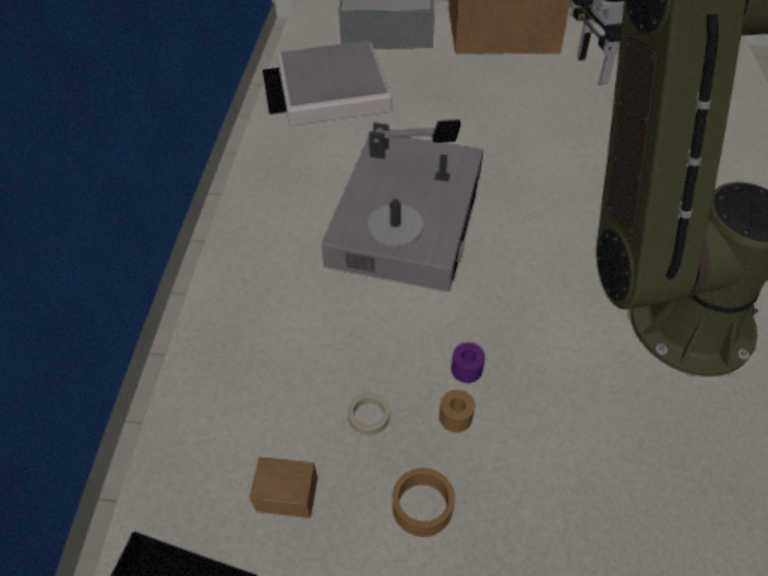

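The top view (1.5x) shows the candidates: narrow-bore tan roll at (297,368), its purple twin at (348,376), wide tan roll at (211,345), pale low roll at (293,293). The tan one at (297,368) fits the description, with its narrow bore and thick wall. The machine has its turntable at (491,287), paddle at (614,327) and post at (577,332).

Run:
```python
from h import *
import pickle
T=pickle.load(open('top.pkl','rb'));S=pickle.load(open('side.pkl','rb'))
a=cv2.resize(T['img'][215:275,170:260],None,fx=4.4,fy=5,interpolation=3);b=cv2.resize(S['img'][215:305,260:350],(400,300))
a=cv2.resize(a,(400,300));cv2.imwrite('pics/crop.png',np.hstack([a,b]))
def blob(c,m,x0,y0,x1,y1):
    w=np.zeros(m.shape,np.uint8); w[y0:y1,x0:x1]=m[y0:y1,x0:x1]*1
    cs,_=cv2.findContours(w,cv2.RETR_EXTERNAL,cv2.CHAIN_APPROX_NONE); k=max(cs,key=cv2.contourArea); return k
hsv=cv2.cvtColor(T['img'],cv2.COLOR_BGR2HSV)
sat=(hsv[...,1]>90)
def ell(c,k): return cv2.fitEllipse(k)
for n,bx,h in (('roll',(182,228,214,262),.048),('purple',(215,232,250,265),.048),('wide',(115,205,165,255),.048),('low',(175,175,215,215),.022),('carton',(120,130,165,180),.06)):
    mm=(hsv[...,1]>(90 if n!='low' else 45))
    k=blob(T,mm,*bx); P=np.array([onz(T,*p[0],h)[:2] for p in k]); (cx,cy),r=cv2.minEnclosingCircle(P.astype(np.float32)); print(n,cv2.minEnclosingCircle(k),round(cx,4),round(cy,4),round(r,4))
# turntable: bright ellipse
g=cv2.cvtColor(T['img'],cv2.COLOR_BGR2GRAY); print('tt vals',g[192,310:370:4], g[180:215:3,327])
k=blob(T,g>108,295,165,355,220); P=np.array([onz(T,*p[0],.09)[:2] for p in k]); print('tt',cv2.minEnclosingCircle(P.astype(np.float32)))
# dark: spindle, paddle, post
for n,bx in (('spindle',(315,178,345,203)),('paddle',(392,202,428,236)),('post',(374,210,394,232))):
    k=blob(T,g<60,*bx); print(n,cv2.boundingRect(k),cv2.minAreaRect(k))
for z,pts in ((.08,[(456,219),(644,243),(632,380),(438,354)]),):
    print([onz(T,x/1.5,y/1.5,z)[:2].round(4) for x,y in pts])
```

```text
roll ((197.5, 245.0), 10.062405586242676) 0.4547 0.2392 0.0287
purple ((232.0, 250.0), 9.486932754516602) 0.4381 0.142 0.0269
wide ((139.8950958251953, 230.99046325683594), 17.36444854736328) 0.4999 0.4024 0.0499
low ((194.6842041015625, 195.15789794921875), 12.17723560333252) 0.6033 0.2508 0.0364
carton ((142.0, 156.5), 19.602394104003906) 0.714 0.3992 0.0595
tt vals [93 95 92 76 26 42 93 92 93 84 79 77 75 77 76] [92 93 43 28 28 64 95 98 99 98 96 77]
tt ((0.6306982040405273, -0.04157651215791702), 0.03897939622402191)
spindle (323, 185, 10, 11) ((327.25, 189.75001525878906), (7.071067810058594, 10.60660171508789), 45.0)
paddle (397, 207, 25, 23) ((409.0174865722656, 217.8690185546875), (26.168413162231445, 19.956722259521484), 7.594643592834473)
post (379, 216, 12, 12) ((384.5, 221.5), (11.0, 11.0), 90.0)
[array([ 0.7275, -0.0703]), array([ 0.6707, -0.4218]), array([ 0.4152, -0.3761]), array([ 0.4703, -0.0264])]
```

View pics/crop.png

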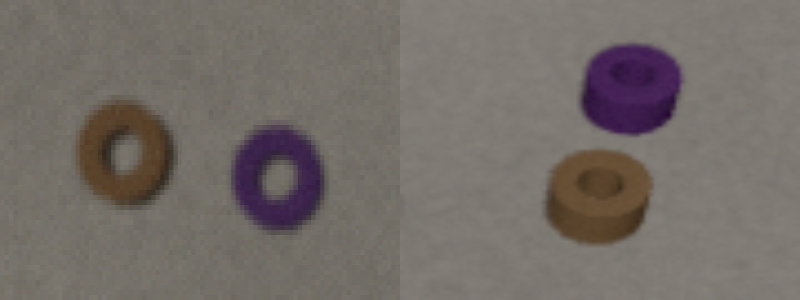

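The crop confirms it: the left tan roll has the narrow bore and thick wall, and its measured radius of 28.7 mm matches the given 29. The purple roll stands beside it. I'll close across the line between the two, refine the machine pose, and set out.

```bash
python3 -m jog '[[26,-31,0,0,0,-0.5],[26,-31,0,0,0,-1.05],[26,-31,0,0,0,-1.05],[26,-31,0,0,0,-1.05],[26,-31,0,0,0,-1.05],[26,-31,0,0,0,-1.05],[26,-31,0,0,0,-1.05],[26,-31,0,0,0,-1.05]]' 100
cat >> h.py <<'E'
def go(x,y,z,yaw=None):
    o=ctrl.get_obs(); R=Ro.from_euler('xyz',o['eef_rot']).as_matrix(); d=R.T@(np.array([x,y,z])-o['ee_pos'])*100
    r=[0,0,0]
    if yaw is not None: r=Ro.from_matrix(R.T@Ro.from_euler('xyz',[np.pi,0,yaw]).as_matrix()).as_rotvec()
    print('rows to go',d.round(2),np.round(r,3),'at',o['ee_pos'].round(4),o['eef_rot'].round(3),'t',round(o['time_s'],2))
def tri(c1,p1,c2,p2):
    o1,d1=ray(c1,*p1);o2,d2=ray(c2,*p2);s=np.linalg.lstsq(np.c_[d1,-d2],o2-o1,rcond=None)[0];a=o1+d1*s[0];b=o2+d2*s[1];return (a+b)/2,np.linalg.norm(a-b)
E
python3 - <<'E'
from h import *
import pickle
T=pickle.load(open('top.pkl','rb'));S=pickle.load(open('side.pkl','rb'))
def big(m,x0,y0,x1,y1):
    w=np.zeros(m.shape,np.uint8); w[y0:y1,x0:x1]=m[y0:y1,x0:x1]
    return max(cv2.findContours(w,cv2.RETR_EXTERNAL,cv2.CHAIN_APPROX_NONE)[0],key=cv2.contourArea)
g=cv2.cvtColor(T['img'],cv2.COLOR_BGR2GRAY); gb=cv2.GaussianBlur(g,(3,3),0)
k=big(gb>86,300,165,352,218); P=np.array([onz(T,*p[0],.09)[:2] for p in k]); print('tt top',cv2.fitEllipse(P.astype(np.float32)))
gs=cv2.GaussianBlur(cv2.cvtColor(S['img'],cv2.COLOR_BGR2GRAY),(3,3),0); print(gs[150,235:300:4])
k=big(gs>110,240,134,286,166);
for th in (95,105,115): 
    k=big(gs>th,240,134,286,166);P=np.array([onz(S,*p[0],.09)[:2] for p in k]); print('tt side',th,cv2.fitEllipse(cv2.convexHull(P.astype(np.float32))))
hs=cv2.cvtColor(S['img'],cv2.COLOR_BGR2HSV)
# roll side: top rim centre from crop
k=big(hs[...,1]>90,285,255,325,292); print('side roll',cv2.boundingRect(k), 'expected rim c',proj(S,(.4547,.2392,.048)), [proj(S,(.4547,.2392,0))])
C=np.array([.5709,-.2237]);y=-.163
for n,p in (('foot',(0,.1,.09)),('tip',(0,.1,.152)),('post',(-.06,-.065,.138)),('padrel',(-.055-.002,-.11,.175))):
    w=np.r_[C+[np.cos(y)*p[0]-np.sin(y)*p[1],np.sin(y)*p[0]+np.cos(y)*p[1]],p[2]]; print(n,w.round(4),'top',(proj(T,w)*1.5).round(1),'side',(proj(S,w)*1.5).round(1))
go(.4547,.2392,.30,1.40)
E
```

```text
time_s: 0.9
ee_pos: [0.3249, -0.1387, 0.4047]
eef_rot: [3.141, 0.0, 1.405]
force: [0.7, -1.0, -0.1]
grip_width: 0.0939
grip_force: 0.0
tt top ((0.5912507772445679, -0.1256152242422104), (0.10524026304483414, 0.10605325549840927), 134.04786682128906)
[ 93  93  92 106 108 108 100  50  96 110 109 111  94  93  93  92  93]
tt side 95 ((0.5915003418922424, -0.12652775645256042), (0.10925929248332977, 0.1169053465127945), 171.42312622070312)
tt side 105 ((0.5907954573631287, -0.12625622749328613), (0.10231858491897583, 0.10508035123348236), 167.75540161132812)Traceback (most recent call last):
  File "<stdin>", line 12, in <module>
  File "<stdin>", line 6, in big
ValueError: max() iterable argument is empty
```

Two views agree on the spindle at (0.591, -0.126). On towards the roll.

Run:
```python
from h import *
import pickle
T=pickle.load(open('top.pkl','rb'));S=pickle.load(open('side.pkl','rb'))
hs=cv2.cvtColor(S['img'],cv2.COLOR_BGR2HSV)
w=np.zeros(hs.shape[:2],np.uint8); w[255:292,285:325]=hs[255:292,285:325,1]>90
k=max(cv2.findContours(w,0,1)[0],key=cv2.contourArea)
x,yy,ww,hh=cv2.boundingRect(k); print('side roll',x,yy,ww,hh)
th=np.linspace(0,6.28,100); Q=np.array([proj(S,(.4547+.029*np.cos(t),.2392+.029*np.sin(t),z)) for t in th for z in (0,.048)]); print('pred box',Q.min(0),Q.max(0))
C=np.array([.591,-.126])-.1*np.array([.161,.987]);y=-.163; print('C',C)
for n,p in (('foot',(0,.1,.09)),('tip',(0,.1,.152)),('post',(-.06,-.065,.138)),('padrel',(-.057,-.11,.175))):
    w=np.r_[C+[np.cos(y)*p[0]-np.sin(y)*p[1],np.sin(y)*p[0]+np.cos(y)*p[1]],p[2]]; print(n,w.round(4),'top',(proj(T,w)*1.5).round(1),'side',(proj(S,w)*1.5).round(1))
go(.4547,.2392,.30,1.40)
```

```text
side roll 293 260 23 28
pred box [292.39120733 258.69160235] [316.60146339 287.94120839]
C [ 0.5749 -0.2247]
foot [ 0.5911 -0.126   0.09  ] top [489.5 287.3] side [394.6 223. ]
tip [ 0.5911 -0.126   0.152 ] top [494.2 280.6] side [394.6 200.2]
post [ 0.5051 -0.2791  0.138 ] top [582.7 327.8] side [442.7 155.7]
padrel [ 0.5008 -0.324   0.175 ] top [615.2 326.8] side [446.5 127.8]
rows to go [39.42  6.57 10.47] [0.    0.    0.005] at [ 0.3249 -0.1387  0.4047] [3.141 0.    1.405] t 0.9
```

```bash
python3 -m jog '[[39.4,6.6,0,0,0,0],[39.4,6.6,0,0,0,0],[39.4,6.6,0,0,0,0],[39.4,6.6,0,0,0,0],[39.4,6.6,0,0,0,0],[39.4,6.6,0,0,0,0],[39.4,6.6,0,0,0,0],[39.4,6.6,0,0,0,0]]'
python3 -m jog '[[0,0,4,0,0,0],[0,0,8,0,0,0],[0,0,10,0,0,0],[0,0,10,0,0,0]]'
python3 - <<'E'
from h import *
go(.4547,.2392,.210,1.40)
c=ctrl.camera('top');s=ctrl.camera('side')
a=cv2.resize(c['img'][195:285,150:270],(400,300));b=cv2.resize(s['img'][190:310,220:380],(400,300));cv2.imwrite('pics/pre.png',np.hstack([a,b]))
E
```

```text
time_s: 1.7
ee_pos: [0.4572, 0.2386, 0.4044]
eef_rot: [-3.141, 0.0, 1.4]
force: [1.3, -0.6, 0.5]
grip_width: 0.0938
grip_force: 0.0
time_s: 2.1
ee_pos: [0.4565, 0.2362, 0.3018]
eef_rot: [-3.137, 0.003, 1.4]
force: [0.2, -0.3, 0.9]
grip_width: 0.094
grip_force: 0.0
rows to go [ 0.29 -0.19  9.18] [-0.005  0.003 -0.   ] at [0.4565 0.2362 0.3018] [-3.137e+00  3.000e-03  1.400e+00] t 2.1
```

View pics/pre.png

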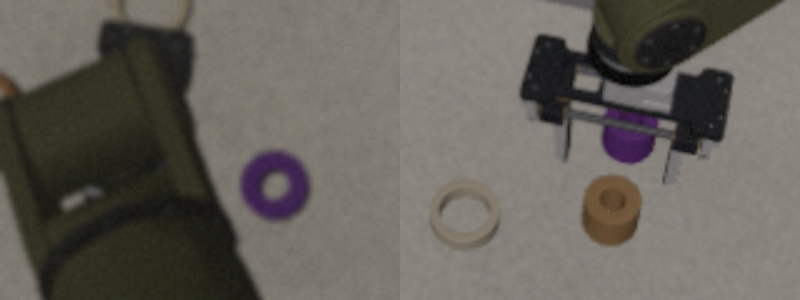

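The side crop shows the fingers at (563,140) and (672,165), straddling the roll at (611,205) and clear of the purple one. I'll go down and grasp.

```bash
python3 -m jog '[[0.2,-0.2,3,0,0,0],[0.2,-0.2,6,0,0,0],[0.2,-0.2,8,0,0,0],[0.2,-0.2,9.2,0,0,0],[0.2,-0.2,9.2,0,0,0],[0.2,-0.2,9.2,0,0,0],[0.2,-0.2,9.2,0,0,0]]'
python3 -c "
from h import *
go(.4547,.2392,.210,1.40)"
python3 -m jog '[[0,0,0,0,0,0],[0,0,0,0,0,0],[0,0,0,0,0,0],[0,0,0,0,0,0],[0,0,0,0,0,0],[0,0,0,0,0,0],[0,0,0,0,0,0],[0,0,0,0,0,0]]' 55 20
```

```text
time_s: 2.9
ee_pos: [0.4558, 0.2388, 0.2141]
eef_rot: [3.14, -0.001, 1.4]
force: [-0.3, -0.7, -0.9]
grip_width: 0.094
grip_force: 0.0
rows to go [ 0.02 -0.11  0.41] [ 0.002 -0.001 -0.   ] at [0.4558 0.2388 0.2141] [ 3.14e+00 -1.00e-03  1.40e+00] t 2.9
time_s: 3.7
ee_pos: [0.4554, 0.2387, 0.2127]
eef_rot: [-3.141, 0.0, 1.4]
force: [-1.6, -0.3, 1.9]
grip_width: 0.0586
grip_force: 20.0
```

Gripped: the width of 58.6 mm matches the roll. Lift, then travel.

```bash
python3 -m jog '[[0,0,-1,0,0,0],[0,0,-3.5,0,0,0],[0,0,-7,0,0,0],[0,0,-11,0,0,0],[0,0,-15,0,0,0],[0,0,-19,0,0,0],[0,0,-21,0,0,0],[0,0,-21.5,0,0,0]]'
python3 -c "
from h import *
go(.591,-.126,.43,1.40)"
```

```text
time_s: 4.5
ee_pos: [0.4551, 0.2386, 0.4306]
eef_rot: [3.138, -0.002, 1.4]
force: [0.4, -0.0, -1.8]
grip_width: 0.059
grip_force: 20.0
rows to go [-33.61  19.59   0.05] [ 0.004 -0.002 -0.   ] at [0.4551 0.2386 0.4306] [ 3.138e+00 -2.000e-03  1.400e+00] t 4.5
```

```bash
python3 -m jog '[[-1.3,0.8,0,0,0,0],[-4,2.4,0,0,0,0],[-8,4.7,0,0,0,0],[-12,7,0,0,0,0],[-16,9.4,0,0,0,0],[-20,11.7,0,0,0,0],[-24,14,0,0,0,0],[-28,16.3,0,0,0,0]]'
python3 -m jog '[[-2.8,1.6,0,0,0,0],[-4.6,2.7,0,0,0,0],[-5.6,3.3,0,0,0,0],[-5.6,3.3,0,0,0,0],[-5.6,3.3,0,0,0,0],[-5.6,3.3,0,0,0,0]]'
python3 - <<'E'
from h import *
go(.591,-.126,.38,1.40)
c=ctrl.camera('top');s=ctrl.camera('side')
import pickle; pickle.dump((c,s),open('ab.pkl','wb'))
a=cv2.resize(c['img'][140:250,270:430],(400,275));b=cv2.resize(s['img'][70:190,200:360],(400,300));cv2.imwrite('pics/above.png',cv2.resize(s['img'][50:200,180:380],(800,600)))
E
```

```text
time_s: 5.3
ee_pos: [0.5685, -0.0679, 0.4258]
eef_rot: [-3.139, 0.0, 1.399]
force: [0.8, 0.6, -0.3]
grip_width: 0.0588
grip_force: 20.0
time_s: 5.9
ee_pos: [0.5911, -0.1248, 0.4276]
eef_rot: [-3.141, -0.0, 1.401]
force: [-0.8, 0.8, -1.9]
grip_width: 0.0586
grip_force: 20.0
rows to go [-0.12  0.01  4.76] [-0.    -0.     0.001] at [ 0.5911 -0.1248  0.4276] [-3.141 -0.     1.401] t 5.9
```

View pics/above.png

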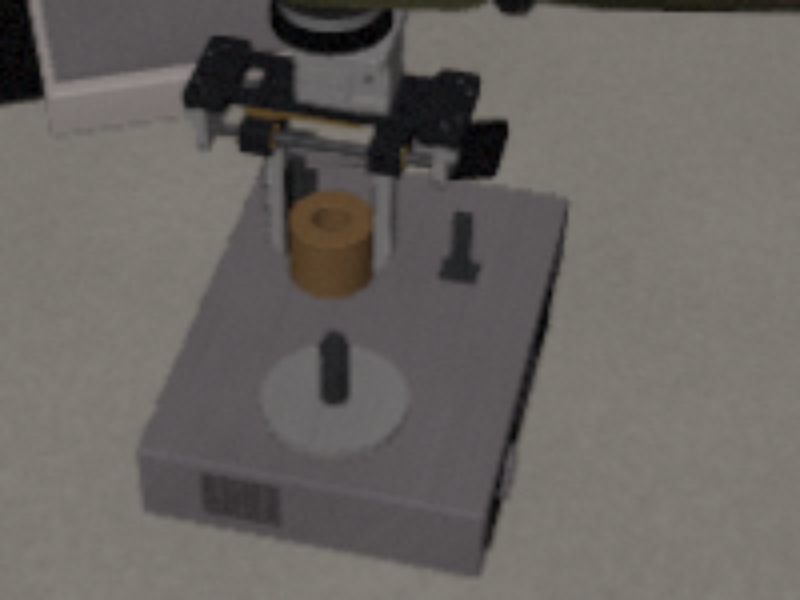

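The side crop shows the roll upright in the fingers at (332,245) above the spindle (tip at (335,335), turntable at (335,398)). Next I'll compare the roll's side-view position with the prediction, and the spindle's too.

Run:
```python
from h import *
import pickle
c,s=pickle.load(open('ab.pkl','rb'))
hs=cv2.cvtColor(s['img'],cv2.COLOR_BGR2HSV); w=np.zeros(hs.shape[:2],np.uint8); w[95:126,248:278]=hs[95:126,248:278,1]>90
k=max(cv2.findContours(w,0,1)[0],key=cv2.contourArea); print('roll box',cv2.boundingRect(k))
z0=.4276-.2127; th=np.linspace(0,6.28,100)
Q=np.array([proj(s,(.5911+.029*np.cos(t),-.1248+.029*np.sin(t),z)) for t in th for z in (z0,z0+.048)]); print('pred',Q.min(0),Q.max(0),Q.max(0)-Q.min(0))
g=cv2.cvtColor(s['img'],cv2.COLOR_BGR2GRAY); w[:]=0; w[130:155,255:272]=g[130:155,255:272]<70
k=max(cv2.findContours(w,0,1)[0],key=cv2.contourArea); print('spindle box',cv2.boundingRect(k))
Q=np.array([proj(s,(.591+r*np.cos(t),-.126+r*np.sin(t),z)) for t in th for z,r in ((.09,.011),(.14,.011),(.152,.005))]); print('pred',Q.min(0),Q.max(0))
d=proj(s,(.591+.01,-.126,.15))-proj(s,(.591,-.126,.15)); e=proj(s,(.591,-.126+.01,.15))-proj(s,(.591,-.126,.15));print('px per cm',d,e)
```

```text
roll box (252, 98, 21, 26)
pred [252.10984287  96.6529882 ] [273.94606634 124.41017762] [21.83622347 27.75718943]
spindle box (260, 133, 7, 18)
pred [259.28699934 132.23264332] [266.97209726 151.35522838]
px per cm [-3.5002052  -0.20066952] [-0.298245    2.45708196]
```

```bash
python3 -m jog '[[-0.1,0,1,0,0,0],[-0.1,0,2.5,0,0,0],[-0.1,0,3.7,0,0,0],[-0.1,0,4.2,0,0,0],[-0.1,0,4.2,0,0,0],[-0.1,0,4.2,0,0,0],[-0.1,0,4.2,0,0,0]]'
python3 - <<'E'
from h import *
go(.591,-.126,.3027,1.40)
im=[];
for _ in range(6): s=ctrl.camera('side'); im.append(s['img'].astype(float))
I=np.mean(im,0); cv2.imwrite('pics/low.png',cv2.resize(I[80:180,200:333].astype(np.uint8),(798,600)))
p=ctrl.get_obs()['ee_pos']; z0=p[2]-.2127
def edges(sig,lo,hi,x0,pred):
    # subpixel half-level crossings either side of pred centre
    c=int(round(pred)); n=len(sig); h=(lo+hi)/2
    i=c-x0
    while sig[i]>h:i-=1
    l=i+(h-sig[i])/(sig[i+1]-sig[i]); i=c-x0
    while sig[i]>h:i+=1
    r=i-(h-sig[i])/(sig[i-1]-sig[i]); return x0+l,x0+r
sat=I[...,2]-I[...,0]; g=I.mean(2)
for z in (.012,.024,.036):
    q=proj(s,(p[0],p[1]+.029,z0+z)); v=int(round(q[1])); sg=sat[v-1:v+2,240:290].mean(0); l,r=edges(sg,np.median(sg[:8]),sg[20:26].mean(),240,q[0])
    a=[proj(s,(p[0]+k*.029,p[1],z0+z))[0] for k in (1,-1)]; print('roll',v,round(l,2),round(r,2),'c',round((l+r)/2,2),'pred',np.round([*a,np.mean(a)],2))
for z in (.10,.11,.12,.13):
    q=proj(s,(.591,-.126+.011,z)); v=int(round(q[1])); sg=255-g[v,240:290]; sg=sg.copy(); l,r=edges(sg,sg[15:18].mean(),sg[21:25].max(),240,q[0])
    a=[proj(s,(.591+k*.011,-.126,z))[0] for k in (1,-1)]; print('sp',v,round(l,2),round(r,2),'c',round((l+r)/2,2),'pred',np.round([*a,np.mean(a)],2))
E
```

```text
time_s: 6.7
ee_pos: [0.5912, -0.1268, 0.3863]
eef_rot: [3.141, 0.0, 1.4]
force: [-0.6, 0.0, -0.8]
grip_width: 0.0585
grip_force: 20.0
rows to go [ 0.08 -0.04  8.36] [ 0.001  0.    -0.   ] at [ 0.5912 -0.1268  0.3863] [3.141 0.    1.4  ] t 6.7
roll 132 254.51 269.62 c 262.06 pred [252.74 273.47 263.1 ]
roll 129 252.72 271.48 c 262.1 pred [252.66 273.54 263.1 ]
roll 125 252.49 271.58 c 262.03 pred [252.58 273.61 263.1 ]
sp 149 259.79 266.58 c 263.18 pred [259.4  266.88 263.14]
sp 147 259.59 266.83 c 263.21 pred [259.37 266.9  263.14]
sp 144 259.65 266.82 c 263.24 pred [259.35 266.92 263.13]
sp 142 259.64 266.82 c 263.23 pred [259.33 266.94 263.13]
```

View pics/low.png

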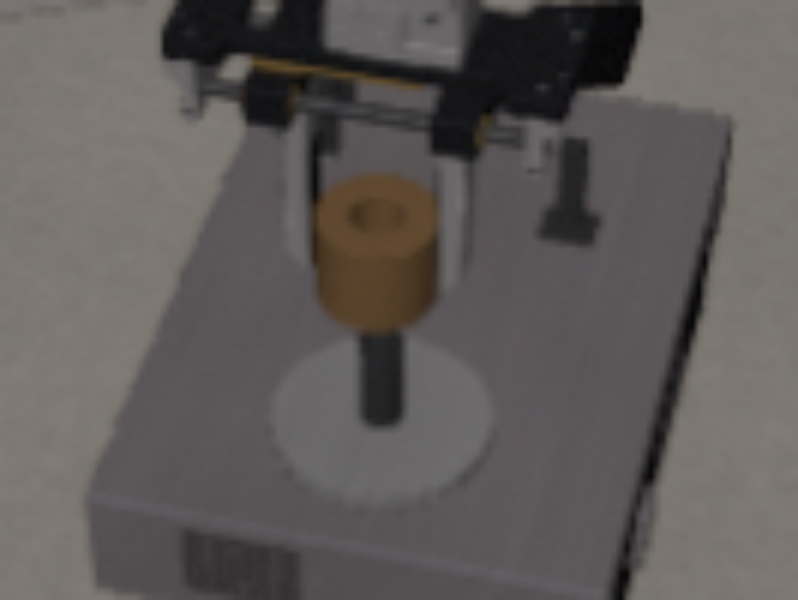

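The view shows the bore at about (377,215) and the spindle column at 382. The roll sits about 2 mm too far towards +x, so I'll shift by -2 mm along tool y and lower slowly while watching forces.

```bash
python3 -m jog '[[0.05,-0.18,0.5,0,0,0],[0.05,-0.18,1,0,0,0],[0.05,-0.18,1.5,0,0,0],[0.05,-0.18,2,0,0,0],[0.05,-0.18,2.5,0,0,0],[0.05,-0.18,3,0,0,0],[0.05,-0.18,3,0,0,0],[0.05,-0.18,3,0,0,0]]'; python3 -m jog '[[0,0,0.3,0,0,0],[0,0,0.6,0,0,0],[0,0,0.9,0,0,0],[0,0,1.2,0,0,0],[0,0,1.2,0,0,0],[0,0,1.2,0,0,0]]'
python3 -c "
from h import *
print(ctrl.get_obs()['force'],ctrl.get_obs()['moment']);go(.591,-.126,.3027,1.40)"
```

```text
time_s: 7.8
ee_pos: [0.5895, -0.126, 0.3556]
eef_rot: [-3.142, -0.0, 1.4]
force: [-0.8, -0.3, -0.8]
grip_width: 0.059
grip_force: 20.0
time_s: 8.4
ee_pos: [0.5894, -0.1261, 0.3433]
eef_rot: [-3.141, 0.0, 1.4]
force: [-0.4, -3.5, -3.5]
grip_width: 0.0586
grip_force: 20.0
[-0.39819318 -3.5221278  -3.45111712] [-0.75775884 -0.14882164  0.04705101]
rows to go [0.04 0.15 4.06] [-0.001  0.    -0.   ] at [ 0.5894 -0.1261  0.3433] [-3.141  0.     1.4  ] t 8.4
```

The bore is on the shaft, 21 mm below the tip. The 3.5 N side force towards -y says to shift about 1 mm that way.

```bash
python3 -m jog '[[-0.1,0,0,0,0,0],[-0.15,0,0,0,0,0],[-0.15,0,0.4,0,0,0],[-0.15,0,0.8,0,0,0],[-0.15,0,1.2,0,0,0],[-0.15,0,1.2,0,0,0],[-0.15,0,1.2,0,0,0]]'
python3 -c "
from h import *
print(ctrl.get_obs()['force'],ctrl.get_obs()['moment']);go(.591,-.126,.3027,1.40)"
```

```text
time_s: 9.1
ee_pos: [0.5892, -0.1274, 0.3315]
eef_rot: [-3.141, -0.0, 1.4]
force: [-0.1, 0.4, -1.4]
grip_width: 0.0587
grip_force: 20.0
[-0.07612169  0.40280058 -1.39049523] [ 0.00673646 -0.05541119  0.04472581]
rows to go [0.17 0.15 2.88] [-0. -0. -0.] at [ 0.5892 -0.1274  0.3315] [-3.141 -0.     1.4  ] t 9.1
```

Side forces are gone. Continue down to just above seating, then creep.

```bash
python3 -m jog '[[0,0,0.5,0,0,0],[0,0,1,0,0,0],[0,0,1.5,0,0,0],[0,0,2,0,0,0],[0,0,2.4,0,0,0],[0,0,2.5,0,0,0],[0,0,2.5,0,0,0],[0,0,2.5,0,0,0]]';python3 -m jog '[[0,0,0.1,0,0,0],[0,0,0.2,0,0,0],[0,0,0.3,0,0,0],[0,0,0.3,0,0,0]]'
python3 -c "
from h import *
print(ctrl.get_obs()['force'],ctrl.get_obs()['moment']);go(.591,-.126,.3027,1.40)"
```

```text
time_s: 9.9
ee_pos: [0.5893, -0.1275, 0.3069]
eef_rot: [3.141, 0.0, 1.4]
force: [0.3, -0.1, -0.9]
grip_width: 0.0588
grip_force: 20.0
time_s: 10.3
ee_pos: [0.5892, -0.1274, 0.3035]
eef_rot: [-3.141, -0.0, 1.4]
force: [-0.8, 0.3, -1.3]
grip_width: 0.0591
grip_force: 20.0
[-0.80861844  0.32475905 -1.33158529] [ 0.00404213 -0.07303928 -0.03009497]
rows to go [0.17 0.15 0.08] [-0. -0. -0.] at [ 0.5892 -0.1274  0.3035] [-3.141 -0.     1.4  ] t 10.3
```

```bash
python3 -m jog '[[0,0,0.05,0,0,0],[0,0,0.1,0,0,0],[0,0,0.1,0,0,0],[0,0,0.1,0,0,0]]';python3 -m jog '[[0,0,0.05,0,0,0],[0,0,0.1,0,0,0],[0,0,0.1,0,0,0],[0,0,0.1,0,0,0]]'
```

```text
time_s: 10.7
ee_pos: [0.5892, -0.1275, 0.3027]
eef_rot: [3.141, 0.0, 1.4]
force: [0.1, 0.4, -0.3]
grip_width: 0.0586
grip_force: 20.0
time_s: 11.1
ee_pos: [0.5892, -0.1274, 0.3027]
eef_rot: [3.141, 0.0, 1.4]
force: [-4.9, 1.3, 9.7]
grip_width: 0.059
grip_force: 20.0
```

Contact at the expected height of 302.7 mm (+9.7 N), so the roll is seated. Release and back up.

```bash
python3 -m jog '[[0,0,-0.05,0,0,0],[0,0,-0.05,0,0,0],[0,0,-0.05,0,0,0],[0,0,-0.05,0,0,0],[0,0,-0.05,0,0,0],[0,0,-0.05,0,0,0]]' 85;python3 -m jog '[[0,0,-1,0,0,0],[0,0,-3,0,0,0],[0,0,-6,0,0,0],[0,0,-10,0,0,0],[0,0,-13,0,0,0],[0,0,-15,0,0,0],[0,0,-15,0,0,0],[0,0,-15,0,0,0]]'
python3 - <<'E'
from h import *
import pickle
c=ctrl.camera('side');t=ctrl.camera('top');pickle.dump((t,c),open('rel.pkl','wb'));cv2.imwrite('pics/rel.png',np.hstack([cv2.resize(c['img'][60:200,200:340],(400,400)),cv2.resize(t['img'][130:270,290:430],(400,400))]));go(.591,-.126,.42,1.4)
E
```

```text
time_s: 11.7
ee_pos: [0.5892, -0.1275, 0.3021]
eef_rot: [-3.141, -0.0, 1.4]
force: [0.1, -0.4, -0.4]
grip_width: 0.0799
grip_force: 0.0
time_s: 12.5
ee_pos: [0.5891, -0.1274, 0.4519]
eef_rot: [-3.141, -0.0, 1.4]
force: [0.7, -0.3, -0.2]
grip_width: 0.0796
grip_force: 0.0
rows to go [0.17 0.16 3.08] [-0.002 -0.    -0.   ] at [ 0.5892 -0.1275  0.4508] [-3.14 -0.    1.4 ] t 12.6
```

View pics/rel.png

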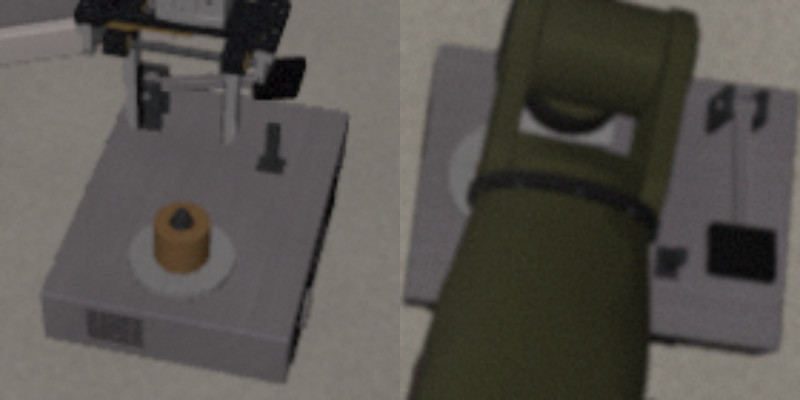

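The roll lies flat on the turntable with the spindle tip poking out at (181,215), and the fingers are clear. The paddle is at (741,252) in the right crop, still raised. I'll close the fingers and move above the paddle, at about (0.496, -0.325).

```bash
python3 -m jog '[[-4,-1.1,0,0,0,0],[-8,-2.2,0,0,0,0],[-12.5,-3.5,0,0,0,0],[-17,-4.7,0,0,0,0],[-20,-5.5,0,0,0,0],[-21,-5.8,0,0,0,0],[-21,-5.8,0,0,0,0],[-21,-5.8,0,0,0,0]]' 0 20
python3 -m jog '[[0,0,1,0,0,0],[0,0,3,0,0,0],[0,0,5,0,0,0],[0,0,6,0,0,0],[0,0,6,0,0,0],[0,0,6,0,0,0]]'
python3 - <<'E'
from h import *
go(.496,-.325,.337,1.408); print(ctrl.get_obs()['grip_width'])
c=ctrl.camera('side');t=ctrl.camera('top');cv2.imwrite('pics/pad.png',np.hstack([cv2.resize(c['img'][50:150,230:330],(400,400),interpolation=2),cv2.resize(t['img'][130:270,290:430],(400,400))]))
E
```

```text
time_s: 13.4
ee_pos: [0.4969, -0.3237, 0.4516]
eef_rot: [-3.141, -0.001, 1.4]
force: [0.1, 0.7, 0.2]
grip_width: 0.0194
grip_force: 0.0
time_s: 14.0
ee_pos: [0.4966, -0.3242, 0.3927]
eef_rot: [3.141, 0.0, 1.4]
force: [-0.2, -0.4, 0.2]
grip_width: 0.0003
grip_force: 0.0
rows to go [-0.09 -0.05  5.57] [ 0.001  0.    -0.008] at [ 0.4966 -0.3242  0.3927] [3.141 0.    1.4  ] t 14.0
0.0003314904455487082
```

View pics/pad.png

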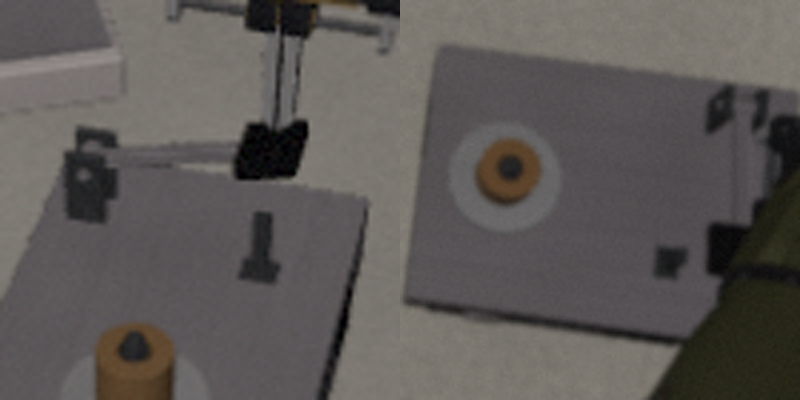

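The closed fingers stand centred over the paddle at (281,125) in the left crop, and the roll is still seated. Press in steps.

```bash
python3 -m jog '[[-0.1,0,0.8,0,0,0],[-0.1,0,1.6,0,0,0],[-0.1,0,2.2,0,0,0],[-0.1,0,2.8,0,0,0],[-0.1,0,3.4,0,0,0],[-0.1,0,4,0,0,0],[-0.1,0,4,0,0,0],[-0.1,0,4,0,0,0]]'
python3 -c "
from h import *
print(ctrl.get_obs()['force']);go(.496,-.325,.337,1.408)"
```

```text
time_s: 14.9
ee_pos: [0.496, -0.3256, 0.3521]
eef_rot: [-3.141, 0.0, 1.4]
force: [-3.1, 0.5, 6.3]
grip_width: 0.0009
grip_force: 3.1
[-3.0932857   0.52757402  6.3279091 ]
rows to go [ 0.06 -0.01  1.51] [-0.     0.    -0.008] at [ 0.496  -0.3256  0.3521] [-3.141  0.     1.4  ] t 14.9
```

```bash
python3 -m jog '[[0,0,0.4,0,0,0],[0,0,0.8,0,0,0],[0,0,1.2,0,0,0],[0,0,1.5,0,0,0],[0,0,1.5,0,0,0],[0,0,1.5,0,0,0],[0,0,1.5,0,0,0]]'
python3 - <<'E'
from h import *
print(ctrl.get_obs()['force']);go(.496,-.325,.337,1.408)
c=ctrl.camera('side');cv2.imwrite('pics/lev.png',cv2.resize(c['img'][70:145,240:340],(800,600),interpolation=2))
for n,p in (('post',(-.06,-.065)),('padc',(-.06,-.11)),('pad corner -x+y',(-.085,-.08)),('+x+y',(-.035,-.08))):
    C=np.array([.5749,-.2247]);w=np.r_[C+[.987*p[0]+.162*p[1],-.162*p[0]+.987*p[1]],.138];print(n,((proj(c,w)-[240,70])*8).round())
E
```

```text
time_s: 15.6
ee_pos: [0.4958, -0.3256, 0.3373]
eef_rot: [-3.141, 0.0, 1.4]
force: [-6.8, 0.9, 7.9]
grip_width: 0.0008
grip_force: 4.0
[-6.83809339  0.85622313  7.88571557]
rows to go [0.06 0.   0.03] [-0.001  0.    -0.008] at [ 0.4958 -0.3256  0.3373] [-3.141  0.     1.4  ] t 15.6
post [441. 271.]
padc [464. 198.]
pad corner -x+y [512. 256.]
+x+y [386. 236.]
```

View pics/lev.png

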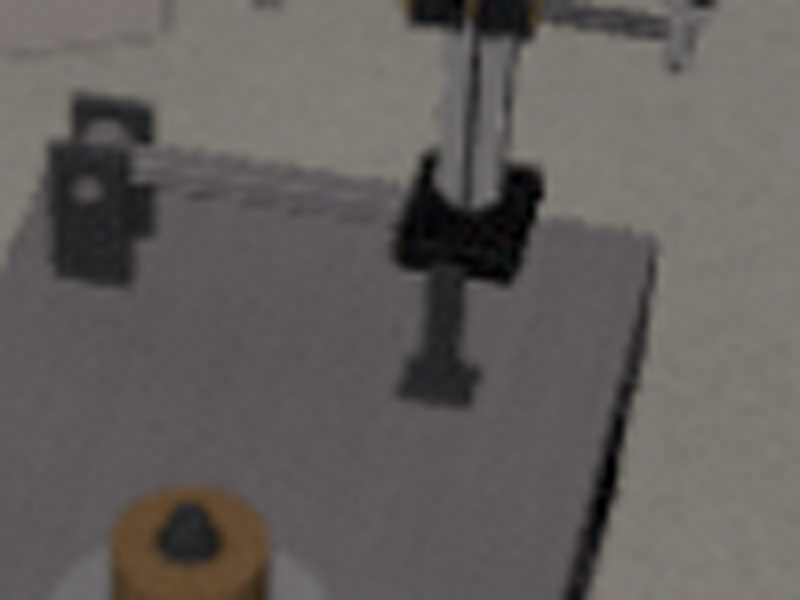

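The paddle is flush behind the post top at about (445,268). TCP height 0.3373 and 7.9 N both match level. I'll ease off the sideways friction by 2 mm and then hand in.

```bash
python3 -m jog '[[0,-0.1,0,0,0,0],[0,-0.2,0.03,0,0,0],[0,-0.2,0.03,0,0,0],[0,-0.2,0.03,0,0,0],[0,-0.2,0.03,0,0,0]]'
```

```text
time_s: 16.15
ee_pos: [0.4947, -0.3252, 0.3377]
eef_rot: [3.138, 0.001, 1.4]
force: [3.7, 0.2, 8.2]
grip_width: 0.0004
grip_force: 3.7
```

```bash
python3 -c "
from h import *
go(.496,-.325,.337,1.4);print(ctrl.get_obs()['force']);print(ctrl.hand_in())"
```

```text
rows to go [0.04 0.13 0.07] [ 0.004  0.001 -0.   ] at [ 0.4947 -0.3252  0.3377] [3.138e+00 1.000e-03 1.400e+00] t 16.15
[3.68338385 0.22127223 8.19016229]
the job is handed in; nothing more can be done
None
```

The narrow-bored tan roll lies flat on the turntable, released, and the dead-man handle is held at level with about 8 N; I handed the job in at 16.2 s, and no verdict came back.

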